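Stack specimens, disc and weight in the bonding dish

ROBOT

A 6-joint arm with a two-finger parallel gripper is mounted at the origin on the work surface. World frame = base frame: x ahead of the robot, y to its left, z up, the work surface at z = 0. Lengths are in m, angles in rad, forces in N, time in s.
With the tool pointing down it reaches from about 0.3 to 0.775 m from the base axis. Payload 14.6 kg.
Tool frame: the origin (TCP) lies on the mounting face of the last link; the fingertips stand 199 mm ahead of it and the grasp point (between the pads) lies 180 mm ahead of it; z points along the fingers, y is the line along which they close (so a half turn about z gives the same grasp; the last joint's range is limited). The gripper opens to 94 mm and grips with 3 to 60 N. Pads are 16 mm wide; open, the fingers measure 119 mm over their backs; the gripper's body (75 mm by 177 mm) begins 78 mm behind the grasp point.
Start: joints at [-1.243, 0.3, 1.521, -0, 1.321, -0.067], TCP at [0.212, -0.508, 0.405] pointing down, gripper open.
Joint ranges: [-3.03, 3.03], [-0.79, 2.21], [0.23, 2.52], [-1.04, 4.18], [0, 3.07], [-2.55, 2.55]. Speed limits (rad/s): [2.22, 2.22, 2.57, 3.14, 3.14, 3.14].

INTERFACE

Orientations are given as [roll, pitch, yaw] about the fixed x, y, z axes, in that order (R = Rz(yaw) Ry(pitch) Rx(roll)).
In Python, from station import telemetry, cams, workorder, finder gives the robot as it stands.
- The arm moves only by the tool jog_arm, never from a script. Its argument "rows" is a list of rows, each an object with "gripper": the finger opening in m, from 0 to 0.094; "slide": the shift along the tool's x, y, z in m, a list of three; "spin": the turn about the tool's z in rad. In form: [{"gripper": gripper, "slide": [tx, ty, tz], "spin": spin}, ...]. A call has 1 to 8 rows; each row is the pose to reach, as a shift and turn from the pose commanded when the call began, along the tool's axes at that moment; what a row does not reach only later rows make up. A row lasts 1/10 s, in which the tool goes at most 50 mm and 8.59 degrees, less where a joint would pass 70% of its speed; a pose out of reach is approached as far as the arm can. A call with a gripper value outside its range is refused whole. The fingers move at their own pace and stop on an object; "squeeze" is the grip in N (left out, the last holds). Time passes only in rows, so rows that repeat a pose let the fingers close. It gives the time, the measured TCP pose, the force, the opening and the grip force at its end, in the units of the state.
- telemetry.get_obs(): the state, without advancing time (a new reading comes with each control period).
- cams.camera(name): name is "side" or "top"; returns (picture, depth): 480x640x3 uint8, red, green, blue; 480x640 float32, m along the optical axis (not along the pixel's ray), 0 where there is no reading.
- cams.camera_info(name): a dict with "camera_matrix" (3x3 intrinsics, pixels), "k1" (the pictures are not rectified: a ray, as slopes to the right and down, at radius r is drawn at 1 + k1 r^2 times it, then the intrinsics apply), "R" (3x3) and "t" (3): a world point X has camera coordinates R X + t. Camera axes: x right, y down, z forward; pixel columns grow to the right and rows downward; lengths in m; the calibration is good to about 2 mm. A picture is of the moment at which its call begins. camera_info takes no time and is no camera call.
- workorder.hand_in(): hands the job in; it is judged then, once.
Trained networks look in the newest picture that a camera, given by its name, has taken for a name from the list of things; names that differ only in an ending like _2 or _b are one class to them, and where a whole thing is asked for, a point or a joint stands for the part that bears it (a point fixed in the world has none). Each returns a list of dicts, best first, with "confidence" (0 to 1); they miss things now and then, are a little off and sometimes report something else, mostly with a low value. They report only what shows in the picture. A call takes as long as a camera call. They do not tell look-alikes from the thing itself.
- finder.find_in(target, camera): "point" ([x, y, z] in m, in world coordinates, good to about 4 mm: the middle of the surface that is visible of it).
- finder.masks_of(target, camera): "region" (480x640 bool, what is visible of it).
The state is a dict: "time_s": time; "qpos": joint angles; "joint_vel": joint speeds; "tau": joint torques, N m; "ee_pos": TCP position; "eef_rot": TCP orientation; "force": force on the tool from outside, world axes, zero at the start; "moment": the same for the moment, N m; "grip_width": finger opening in m; "grip_force": force on a finger pad.
Only numpy, scipy, OpenCV 4.12 (cv2) and the standard library are available. Lean on these libraries where they do the work, as an engineer would, in place of code of your own. Each camera call takes 0.05 s, during which the arm holds its last target. There are 200 camera calls.

TASK

Build the pressing stack for bonding: stand the three tall specimen mounts upright on the floor of the round steel dish, grouped evenly around its middle; when all three are in, lay the pressure disc, stud up, centred and level on top of them; last, put the ring weight over the stud so that it lies flat on the disc. Set everything down gently, never letting anything drop or topple, let go of it all, and leave the flat wide puck, the jar and the tweezers where they are.

Things in the scene. Friction and masses are not known exactly. Their poses are not given: they have to be found in the camera images.
- dish: Round shallow open steel dish, fixed: outer diameter 96 mm, inner 88 mm, rim 14 mm and inner floor 6 mm above the bench. Origin at the centre of its underside (bench level), z up. The three mounts fit with their axes about 23 mm from its centre, 120 degrees apart (10 mm between them, 6 mm to the wall); their tops then stand 46 mm above the bench.
- mount_round: Tall black resin specimen mount, a plain upright cylinder 30 mm in diameter and 40 mm high, about 60 g, with a 16 mm round inlay of bright metal showing in its top face; standing; origin at the centre of its underside, z up along its axis, yaw has no meaning for the job. One of the three tall mounts, which are alike but for that inlay.
- mount_square: Tall black resin specimen mount, a plain upright cylinder 30 mm in diameter and 40 mm high, about 60 g, with a 14 mm square inlay of bright metal showing in its top face; standing; origin at the centre of its underside, z up along its axis, yaw has no meaning for the job. One of the three tall mounts, which are alike but for that inlay.
- mount_strip: Tall black resin specimen mount, a plain upright cylinder 30 mm in diameter and 40 mm high, about 60 g, with a 23 by 5 mm strip of bright metal showing in its top face; standing; origin at the centre of its underside, z up along its axis, yaw has no meaning for the job. One of the three tall mounts, which are alike but for that inlay.
- disc: Pressure disc: aluminium disc 84 mm in diameter and 8 mm thick, with a plain upright steel stud 18 mm in diameter standing 28 mm above its upper face at the centre (36 mm high in all), about 0.2 kg; lies flat on the bench stud up. Grip it by the stud. Origin at the centre of its underside, z up along the stud.
- weight: Ring weight: dark steel ring, outer diameter 56 mm, bore 30 mm right through, 40 mm high, about 0.5 kg, standing on the bench with the bore upright. The bore goes over the disc's 18 mm stud. Origin on the bore's axis at the underside, z up.
- puck: Flat wide black resin puck, 44 mm in diameter and only 16 mm high, with a copper rectangle in its top: not one of the three tall mounts, to be left alone. Origin at the centre of its underside, z up.
- jar: White plastic jar with a blue cap, 56 mm in diameter, 70 mm tall, standing; to be left alone. Origin at the centre of its underside, z up.
- tweezers: Steel tweezers lying flat on the bench, 136 mm long, about 18 mm wide, 7 mm high; to be left alone. Origin at its middle about at bench level, x along its length.
Not all that is in view belongs to the job. What is shaped like the mount_strip but pink or white is not meant.

How it is judged:
On the way, in this order (a step that is already met when the one before it is completed fails the run):
1. all three tall mounts stand upright on the dish's floor, released, before the disc goes on (horizontal distance between each of mount_round, mount_square, mount_strip and dish below 0.032 m and z of mount_round in the frame of dish between 0.003 and 0.0085 m and angle between each of mount_round, mount_square, mount_strip's own z axis and vertical below 0.08 rad and z of mount_square in the frame of dish between 0.003 and 0.0085 m and z of mount_strip in the frame of dish between 0.003 and 0.0085 m and linear speed of each of mount_round, mount_square, mount_strip below 0.02 m/s and contact force between each of mount_round, mount_square, mount_strip and the fingers below 0.1 N), for 0.2 s.
2. the disc lies level and centred on the three mounts, released (horizontal distance between each of mount_round, mount_square, mount_strip and dish below 0.032 m and z of mount_round in the frame of dish between 0.003 and 0.0085 m and angle between each of mount_round, mount_square, mount_strip's own z axis and vertical below 0.08 rad and z of mount_square in the frame of dish between 0.003 and 0.0085 m and z of mount_strip in the frame of dish between 0.003 and 0.0085 m and horizontal distance between disc and dish below 0.012 m and z of disc in the frame of dish between 0.042 and 0.049 m and angle between disc's own z axis and vertical below 0.06 rad and linear speed of disc below 0.02 m/s and contact force between disc and the fingers below 0.1 N), for 0.2 s.
3. the ring weight lies flat on the disc, over the stud (horizontal distance between each of mount_round, mount_square, mount_strip and dish below 0.032 m and z of mount_round in the frame of dish between 0.003 and 0.0085 m and angle between each of mount_round, mount_square, mount_strip's own z axis and vertical below 0.08 rad and z of mount_square in the frame of dish between 0.003 and 0.0085 m and z of mount_strip in the frame of dish between 0.003 and 0.0085 m and horizontal distance between disc and dish below 0.012 m and z of disc in the frame of dish between 0.042 and 0.049 m and angle between each of disc, weight's own z axis and vertical below 0.06 rad and horizontal distance between weight and disc below 0.009 m and z of weight in the frame of disc between 0.005 and 0.011 m and linear speed of weight below 0.02 m/s), for 0.2 s.
At the end, for the whole second after the job is handed in: All three tall mounts stand upright (within 0.08 rad) on the dish's floor, inside its wall; the disc lies on them, level within 0.06 rad, its centre within 12 mm of the dish's; the ring weight lies flat (0.06 rad) on the disc over the stud, its axis within 9 mm of the disc's; all at rest (all of step 3 and linear speed of each of mount_round, mount_square, mount_strip, disc below 0.02 m/s); the robot touches nothing.
It fails at once if the puck, the jar or the tweezers is moved more than 20 mm or tipped (distance of any of puck, jar, tweezers from where it was at the start of the episode above 0.02 m or angle between any of puck, jar, tweezers's own z axis and vertical above 0.3 rad).
It fails at once if a mount, the disc or the weight topples (tilts past 0.5 rad) (angle between any of mount_round, mount_square, mount_strip, disc, weight's own z axis and vertical above 0.5 rad).
It fails at once if a mount, the disc or the weight is dropped (moves faster than 0.6 m/s, a fall of about 18 mm, out of the fingers) ((linear speed of mount_round above 0.6 m/s and contact force between mount_round and the fingers below 0.05 N) or (linear speed of mount_square above 0.6 m/s and contact force between mount_square and the fingers below 0.05 N) or (linear speed of mount_strip above 0.6 m/s and contact force between mount_strip and the fingers below 0.05 N) or (linear speed of disc above 0.6 m/s and contact force between disc and the fingers below 0.05 N) or (linear speed of weight above 0.6 m/s and contact force between weight and the fingers below 0.05 N)).
It also fails if it takes over 136 s, if anything falls off the work surface, if the arm or the gripper's body presses on something with over 40 N, if the wrist force passes 120 N, or if a joint passes its speed limit or range.

## Working session

There is one attempt and no reset: what is moved stays moved. The work goes in short steps, Python scripts to look and compute and a tool call to move; the robot and the scene stay as the last step left them, time stands still between calls to the robot, and variables do not carry over. Pictures are saved under pics/ and viewed, at most 14 in all, crops included, and the job is handed in when it is done.

Besides the shell and the picture viewer there is one more tool, called after "Request:" by a JSON object that holds its "fn" and its "kwargs", one argument or row to a line. jog_arm: Moves the arm, as the interface text tells. Its arguments: {"type":"object","properties":{"rows":{"type":"array","items":{"type":"object","properties":{"gripper":{"type":"number"},"slide":{"type":"array","items":{"type":"number"}},"spin":{"type":"number"}}}},"squeeze":{"type":"number"}},"required":["rows"]}

```bash
mkdir -p pics
cat > h.py <<'E'
import numpy as np, cv2
from station import telemetry, cams, workorder, finder
def snap(n,f):
    im,d=cams.camera(n); cv2.imwrite('pics/'+f,im[:,:,::-1]); return im,d
def unproj(n,uv,z=None,depth=None):
    "pixels -> world, on plane z or with depth"
    c=cams.camera_info(n);K=np.array(c['camera_matrix']);R=np.array(c['R']);t=np.array(c['t'])
    p=cv2.undistortPoints(np.array(uv,float).reshape(-1,1,2),K,np.array([c['k1'],0,0,0.]))[:,0]
    r=np.c_[p,np.ones(len(p))]@R; o=-R.T@t
    s=(z-o[2])/r[:,2] if depth is None else np.asarray(depth)
    return o+r*np.reshape(s,(-1,1))
def proj(n,X):
    c=cams.camera_info(n)
    R=np.array(c['R']);return cv2.projectPoints(np.array(X,float).reshape(-1,1,3),cv2.Rodrigues(R)[0],np.array(c['t']),np.array(c['camera_matrix']),np.array([c['k1'],0,0,0.]))[0][:,0]
E
python3 - <<'E'
from h import *
np.set_printoptions(precision=4,suppress=True)
for n in('top','side'):
    snap(n,n+'1.png'); c=cams.camera_info(n); print(n,c)
    for k in 'dish mount_round mount_square mount_strip disc weight puck jar tweezers'.split():
        for q in finder.find_in(k,n)[:4]:
            p=np.array(q['point']);print(k,p,round(q['confidence'],2),proj(n,p)[0].round())
print(telemetry.get_obs())
E
```

```text
top {'camera_matrix': array([[615.2266,   0.    , 306.6698],
       [  0.    , 615.2266, 235.2202],
       [  0.    ,   0.    ,   1.    ]]), 'k1': -0.21024165191108768, 'R': array([[-0.0771, -0.997 , -0.0007],
       [-0.97  ,  0.0751, -0.2312],
       [ 0.2306, -0.0171, -0.9729]]), 't': array([0.0185, 0.5347, 1.0446])}
dish [ 0.5892 -0.0133  0.0064] 0.79 [300. 215.]
mount_round [0.6239 0.1679 0.0396] 0.55 [202. 200.]
mount_square [ 0.6315 -0.1861  0.0446] 0.82 [389. 181.]
mount_strip [ 0.3625 -0.1068  0.0411] 0.81 [361. 328.]
mount_strip [ 0.4958 -0.1262  0.0415] 0.56 [365. 254.]
mount_strip [ 0.4373 -0.0813  0.0407] 0.51 [343. 288.]
disc [ 0.484  -0.3244  0.0112] 0.65 [467. 255.]
weight [0.4613 0.3043 0.0358] 0.66 [133. 291.]
weight [0.6635 0.3402 0.0712] 0.37 [108. 182.]
puck [0.4341 0.1098 0.0139] 0.71 [239. 300.]
jar [0.6637 0.3379 0.0712] 0.96 [109. 182.]
jar [ 0.4401 -0.0831  0.0417] 0.61 [344. 286.]
tweezers [ 0.6411 -0.3375  0.0045] 0.89 [462. 178.]
side {'camera_matrix': array([[609.3695,   0.    , 327.9524],
       [  0.    , 609.3695, 236.3534],
       [  0.    ,   0.    
[... 660 characters left out ...]
 [0.4653 0.3217 0.0395] 0.73 [344. 376.]
puck [0.4337 0.1208 0.0202] 0.56 [362. 290.]
jar [0.6643 0.3622 0.0598] 0.74 [216. 387.]
jar [ 0.6526 -0.3378  0.0012] 0.5 [271. 151.]
tweezers [ 0.649  -0.3365  0.0022] 0.68 [273. 151.]
{'time_s': 1.0, 'qpos': array([-1.2426,  0.2999,  1.521 , -0.    ,  1.3207, -0.0666]), 'joint_vel': array([ 0.0016,  0.0015,  0.    ,  0.0012,  0.0002, -0.0008]), 'tau': array([  0.0046, -53.1665, -35.2916,   0.071 ,   0.0212,  -0.    ]), 'ee_pos': array([ 0.2115, -0.5077,  0.4047]), 'eef_rot': array([3.1416, 0.    , 0.3948]), 'force': array([ 0.1156, -0.1882,  0.4771]), 'moment': array([ 0.0395, -0.0128,  0.0028]), 'grip_force': 0.0, 'grip_width': 0.0939801567828613}
```

View pics/top1.png

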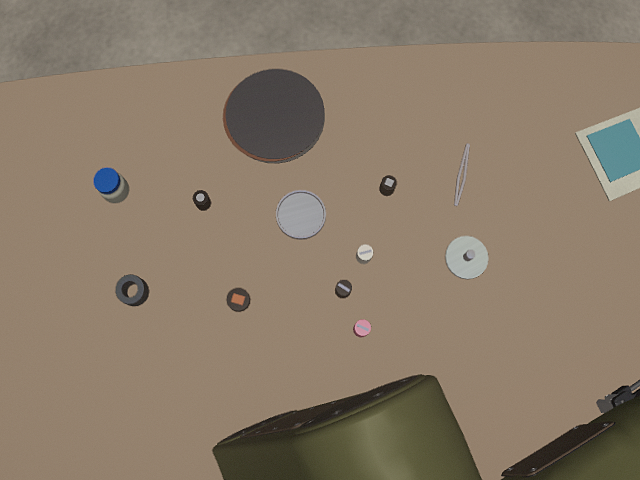

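View pics/side1.png

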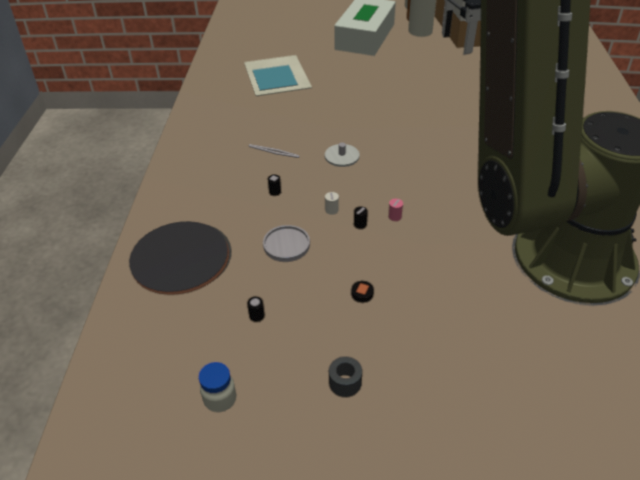

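Top view: black mounts are round (202,200), square (388,185) and strip (343,288). The pink (362,328) and white (365,253) look-alikes are to be ignored. Dish is at (300,215), disc (467,257), ring (131,290). The side view agrees: round (256,308), square (274,184), strip (360,217).

```bash
cat >> h.py <<'E'
from scipy.optimize import least_squares
A=np.linspace(0,2*np.pi,48,endpoint=False)
def sil(n,x,y,z0,h,r):
    P=np.concatenate([np.c_[x+r*np.cos(A),y+r*np.sin(A),0*A+z] for z in(z0,z0+h)])
    m=np.zeros((480,640),np.uint8); cv2.fillConvexPoly(m,cv2.convexHull((proj(n,P)*16).round().astype(np.int32)),1,shift=4); return m
def cen(n,x,y,z0,h,r):
    P=np.concatenate([np.c_[x+r*np.cos(A),y+r*np.sin(A),0*A+z] for z in(z0,z0+h)])
    hl=cv2.convexHull(proj(n,P).astype(np.float32)); M=cv2.moments(hl); return np.array([M['m10'],M['m01']])/M['m00']
def mask(k,n,near):
    "mask of class k whose centroid is nearest pixel near"
    L=[np.array(q['region']).astype(np.uint8) for q in finder.masks_of(k,n)]
    L=[m for m in L if m.sum()>20]
    f=lambda m: np.array([np.nonzero(m)[1].mean(),np.nonzero(m)[0].mean()])
    if not L: return None,None
    m=min(L,key=lambda m:np.linalg.norm(f(m)-near)); return (m,f(m)) if np.linalg.norm(f(m)-near)<15 else (None,None)
E
cat > m.py <<'E'
from h import *
np.set_printoptions(precision=4,suppress=True)
T=dict(dish=(.5892,-.0133,0,.014,.048),mount_round=(.624,.17,0,.04,.015),mount_square=(.6315,-.183,0,.04,.015),mount_strip=(.44,-.08,0,.04,.015),disc=(.484,-.32,0,.008,.042),weight=(.462,.31,0,.04,.028),puck=(.434,.115,0,.016,.022),jar=(.664,.345,0,.07,.028))
C={}
D={}
for n in('top','side'): D[n]=cams.camera(n)[1]
for k,(x,y,z0,h,r) in T.items():
    c={}
    for n in('top','side'):
        m,cc=mask(k,n,cen(n,x,y,z0,h,r))
        if m is None: print(k,n,'miss');continue
        if k!='disc': c[n]=cc
        else:  # stud fattens the mask: use hull of disc by ellipse-fit
            c[n]=np.array(cv2.fitEllipse(max(cv2.findContours(cv2.morphologyEx(m,cv2.MORPH_OPEN,np.ones((11,11),np.uint8)),0,1)[0],key=len))[0])
        f=least_squares(lambda p:cen(n,p[0],p[1],z0,h,r)-c[n],[x,y],diff_step=1e-3).x
        s=sil(n,*f,z0,h,r); d=D[n][m>0]; v,u=np.nonzero(m); W=unproj(n,np.c_[u,v],depth=d)[d>0]
        print(k,n,f,'iou %.2f'%((s&m).sum()/(s|m).sum()),'ztop %.4f'%np.percentile(W[:,2],90))
    if len(c)==2:
        g=least_squares(lambda p:np.r_[cen('top',p[0],p[1],p[2],h,r)-c['top'],cen('side',p[0],p[1],p[2],h,r)-c['side']],[x,y,z0],diff_step=1e-3,x_scale=.01)
        print('   joint',g.x,'res',g.fun)
E
python3 m.py
```

```text
dish top [ 0.5892 -0.0146] iou 0.93 ztop 0.0120
dish side [ 0.5889 -0.0147] iou 0.90 ztop 0.0117
   joint [ 0.589  -0.0146  0.0001] res [-0.0036  0.0695 -0.071  -0.0219]
mount_round top [0.6288 0.171 ] iou 0.90 ztop 0.0418
mount_round side [0.6268 0.172 ] iou 0.91 ztop 0.0395
   joint [ 0.6279  0.1712 -0.0005] res [-0.025   0.564  -0.5103 -0.1618]
mount_square top [ 0.6306 -0.186 ] iou 0.90 ztop 0.0417
mount_square side [ 0.6283 -0.1849] iou 0.81 ztop 0.0393
   joint [ 0.6297 -0.1859 -0.0003] res [-0.0204  0.5169 -0.5687 -0.1899]
mount_strip top [ 0.4374 -0.0817] iou 0.76 ztop 0.0418
mount_strip side [ 0.4378 -0.0803] iou 0.94 ztop 0.0394
   joint [ 0.4376 -0.0818 -0.0014] res [ 0.0032 -0.035   0.039   0.0098]
disc top [ 0.4815 -0.3251] iou 0.93 ztop 0.0110
disc side [ 0.4811 -0.3242] iou 0.94 ztop 0.0186
   joint [ 0.4814 -0.3252 -0.0006] res [-0.0094  0.1128 -0.1376 -0.0394]
weight top [0.4641 0.309 ] iou 0.86 ztop 0.0415
weight side [0.4639 0.3099] iou 0.88 ztop 0.0403
   joint [ 0.4641  0.3093 -0.0009] res [-0.0128  0.1076 -0.0931 -0.0221]
puck top [0.4355 0.1128] iou 0.87 ztop 0.0183
puck side [0.4346 0.1137] iou 0.88 ztop 0.0164
   joint [ 0.4351  0.1129 -0.0007] res [-0.0272  0.2759 -0.2738 -0.062 ]
jar top [0.6688 0.3446] iou 0.85 ztop 0.0713
jar side [0.6681 0.3479] iou 0.83 ztop 0.0699
   joint [ 0.6693  0.3457 -0.0033] res [-0.0085  0.3053 -0.2406 -0.0783]
```

```bash
cat > go.py <<'E'
import sys; from h import *
# go.py x y z yaw ... : slide/spin legs from the present pose, each leg a separate call
o=telemetry.get_obs(); p=np.array(o['ee_pos']); w=o['eef_rot'][2]
a=np.array(sys.argv[1:],float).reshape(-1,4)
print('t',o['time_s'],'at',p.round(4),round(w,4),'grip',round(o['grip_width'],4),round(o['grip_force'],1),'F',np.round(o['force'],1),'q6',round(o['qpos'][5],2))
for q in a:
    d=q[:3]-p; c,s=np.cos(w),np.sin(w)
    print('slide',np.round([c*d[0]+s*d[1],s*d[0]-c*d[1],-d[2]],4),'spin',round((w-q[3]+np.pi)%(2*np.pi)-np.pi,4),'dist',round(np.linalg.norm(d),3)); p,w=q[:3],q[3]
E
python3 go.py .6297 -.1857 .29 -.5236 .6297 -.1857 .213 -.5236  .6297 -.1857 .285 -.5236  .609 -.0261 .285 -.5236  .609 -.0261 .2205 -.5236
```

```text
t 1.9 at [ 0.2115 -0.5077  0.4046] 0.3948 grip 0.094 0.0 F [-0.2 -0.7 -0.1] q6 -0.07
slide [ 0.5098 -0.1364  0.1146] spin 0.9184 dist 0.54
slide [ 0.    -0.     0.077] spin 0.0 dist 0.077
slide [ 0.    -0.    -0.072] spin 0.0 dist 0.072
slide [-0.0977 -0.1279 -0.    ] spin 0.0 dist 0.161
slide [ 0.     -0.      0.0645] spin 0.0 dist 0.064
```

Request:
{"fn": "jog_arm", "kwargs": {
  "rows": [
    {"gripper": 0.05, "slide": [0.255, -0.068, 0.057], "spin": 0.46},
    {"gripper": 0.05, "slide": [0.255, -0.068, 0.057], "spin": 0.46},
    {"gripper": 0.05, "slide": [0.255, -0.068, 0.057], "spin": 0.46},
    {"gripper": 0.05, "slide": [0.51, -0.136, 0.115], "spin": 0.918},
    {"gripper": 0.05, "slide": [0.51, -0.136, 0.115], "spin": 0.918},
    {"gripper": 0.05, "slide": [0.51, -0.136, 0.115], "spin": 0.918},
    {"gripper": 0.05, "slide": [0.51, -0.136, 0.115], "spin": 0.918},
    {"gripper": 0.05, "slide": [0.51, -0.136, 0.115], "spin": 0.918}
  ]
}}

```text
time_s: 2.7
ee_pos: [0.5036, -0.2833, 0.3247]
eef_rot: [3.142, -0.0, -0.527]
force: [1.4, -0.4, 0.1]
grip_width: 0.0501
grip_force: 0.0
```

```bash
python3 go.py .6297 -.1857 .29 -.5236
```

```text
t 2.7 at [ 0.5036 -0.2833  0.3247] -0.5269 grip 0.0501 0.0 F [ 1.4 -0.4  0.1] q6 1.52
slide [ 0.0599 -0.1478  0.0347] spin -0.0033 dist 0.163
```

Request:
{"fn": "jog_arm", "kwargs": {
  "rows": [
    {"gripper": 0.05, "slide": [0.06, -0.148, 0.035], "spin": 0},
    {"gripper": 0.05, "slide": [0.06, -0.148, 0.035], "spin": 0},
    {"gripper": 0.05, "slide": [0.06, -0.148, 0.035], "spin": 0},
    {"gripper": 0.05, "slide": [0.06, -0.148, 0.035], "spin": 0},
    {"gripper": 0.05, "slide": [0.06, -0.148, 0.035], "spin": 0},
    {"gripper": 0.05, "slide": [0.06, -0.148, 0.035], "spin": 0}
  ]
}}

```text
time_s: 3.3
ee_pos: [0.6276, -0.1873, 0.2901]
eef_rot: [3.141, 0.0, -0.524]
force: [0.0, -1.0, 0.6]
grip_width: 0.0497
grip_force: 0.0
```

```bash
python3 go.py .6297 -.1857 .213 -.5236
```

```text
t 3.3 at [ 0.6276 -0.1873  0.2901] -0.5236 grip 0.0497 0.0 F [ 0.  -1.   0.6] q6 1.75
slide [ 0.001  -0.0024  0.0771] spin 0.0 dist 0.077
```

Request:
{"fn": "jog_arm", "kwargs": {
  "rows": [
    {"gripper": 0.05, "slide": [0, 0, 0.025], "spin": 0},
    {"gripper": 0.05, "slide": [0, 0, 0.05], "spin": 0},
    {"gripper": 0.05, "slide": [0, 0, 0.077], "spin": 0},
    {"gripper": 0.05, "slide": [0, 0, 0.077], "spin": 0},
    {"gripper": 0.05, "slide": [0, 0, 0.077], "spin": 0}
  ]
}}

```text
time_s: 3.8
ee_pos: [0.6278, -0.1877, 0.2142]
eef_rot: [-3.142, -0.001, -0.525]
force: [-0.1, -0.3, -0.3]
grip_width: 0.0498
grip_force: 0.0
```

```bash
python3 go.py .6297 -.1857 .213 -.5236; python3 -c "
from h import *
im,_=snap('side','a.png');cv2.imwrite('pics/a_c.png',cv2.resize(im[100:300,180:440,::-1],(780,600),interpolation=2))"
```

```text
t 3.8 at [ 0.6278 -0.1877  0.2142] -0.5246 grip 0.0498 0.0 F [-0.1 -0.3 -0.3] q6 1.75
slide [ 0.0006 -0.0027  0.0012] spin -0.001 dist 0.003
```

View pics/a_c.png

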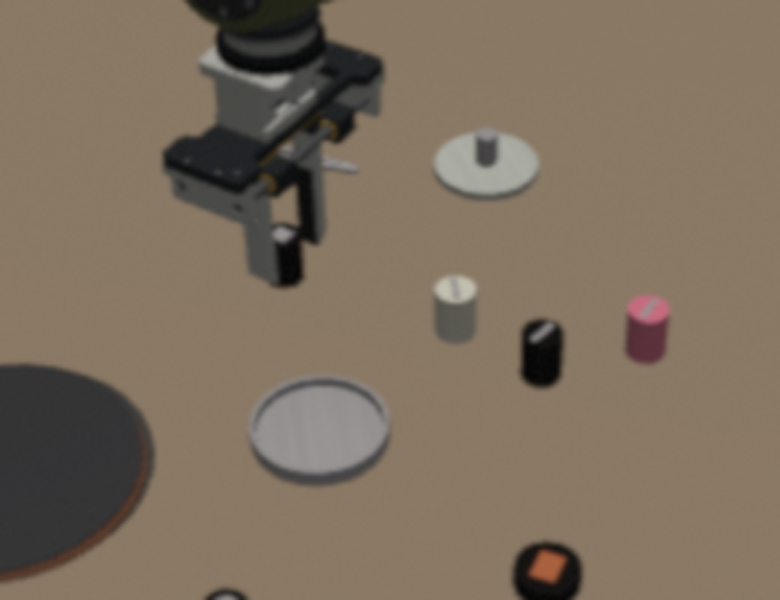

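The fingers straddle the square mount, with (285,255) in the crop between them.

Request:
{"fn": "jog_arm", "kwargs": {
  "rows": [
    {"gripper": 0.05, "slide": [0.001, -0.0025, 0.001], "spin": 0},
    {"gripper": 0.034, "slide": [0.001, -0.0025, 0.001], "spin": 0},
    {"gripper": 0.02, "slide": [0.001, -0.0025, 0.001], "spin": 0},
    {"gripper": 0.02, "slide": [0.001, -0.0025, 0.001], "spin": 0},
    {"gripper": 0.02, "slide": [0.001, -0.0025, 0.001], "spin": 0},
    {"gripper": 0.02, "slide": [0.001, -0.0025, 0.001], "spin": 0}
  ],
  "squeeze": 12
}}

```text
time_s: 4.45
ee_pos: [0.6304, -0.1849, 0.2123]
eef_rot: [-3.142, -0.0, -0.523]
force: [-1.0, 1.2, 5.0]
grip_width: 0.0298
grip_force: 12.0
```

```bash
python3 go.py .6297 -.1857 .213 -.5236 .6297 -.1857 .283 -.5236  .609 -.0261 .283 -.5236
```

```text
t 4.45 at [ 0.6304 -0.1849  0.2123] -0.5232 grip 0.0298 12.0 F [-1.   1.2  5. ] q6 1.75
slide [-0.0002  0.0011 -0.0007] spin 0.0004 dist 0.001
slide [ 0.   -0.   -0.07] spin 0.0 dist 0.07
slide [-0.0977 -0.1279 -0.    ] spin 0.0 dist 0.161
```

Request:
{"fn": "jog_arm", "kwargs": {
  "rows": [
    {"gripper": 0.02, "slide": [0, 0, -0.015]},
    {"gripper": 0.02, "slide": [0, 0, -0.04]},
    {"gripper": 0.02, "slide": [-0.01, -0.013, -0.065]},
    {"gripper": 0.02, "slide": [-0.033, -0.043, -0.07]},
    {"gripper": 0.02, "slide": [-0.057, -0.075, -0.07]},
    {"gripper": 0.02, "slide": [-0.08, -0.106, -0.07]},
    {"gripper": 0.02, "slide": [-0.098, -0.128, -0.07]},
    {"gripper": 0.02, "slide": [-0.098, -0.128, -0.07]}
  ]
}}

```text
$.rows[0]: bad value
```

Request:
{"fn": "jog_arm", "kwargs": {
  "rows": [
    {"gripper": 0.02, "slide": [0, 0, 0]},
    {"gripper": 0.02, "slide": [0, 0, 0.02]},
    {"gripper": 0.02, "slide": [0, 0, 0.04]},
    {"gripper": 0.02, "slide": [0, 0, 0.052]},
    {"gripper": 0.02, "slide": [0, 0, 0.057]},
    {"gripper": 0.02, "slide": [0, 0, 0.057]}
  ]
}}

```text
$.rows[0]: bad value
```

```bash
python3 go.py .609 -.0261 .2183 -.5236
```

```text
t 4.45 at [ 0.6304 -0.1849  0.2123] -0.5232 grip 0.0298 12.0 F [-1.   1.2  5. ] q6 1.75
slide [-0.0979 -0.1268 -0.006 ] spin 0.0004 dist 0.16
```

Spin is required; nothing moved.

Request:
{"fn": "jog_arm", "kwargs": {
  "rows": [
    {"gripper": 0.02, "slide": [0, 0, -0.015], "spin": 0},
    {"gripper": 0.02, "slide": [0, 0, -0.04], "spin": 0},
    {"gripper": 0.02, "slide": [-0.01, -0.013, -0.065], "spin": 0},
    {"gripper": 0.02, "slide": [-0.033, -0.043, -0.07], "spin": 0},
    {"gripper": 0.02, "slide": [-0.057, -0.075, -0.07], "spin": 0},
    {"gripper": 0.02, "slide": [-0.08, -0.106, -0.07], "spin": 0},
    {"gripper": 0.02, "slide": [-0.098, -0.127, -0.07], "spin": 0},
    {"gripper": 0.02, "slide": [-0.098, -0.127, -0.07], "spin": 0}
  ]
}}

```text
time_s: 5.25
ee_pos: [0.6085, -0.0229, 0.2829]
eef_rot: [-3.141, -0.0, -0.52]
force: [0.2, -0.5, -0.7]
grip_width: 0.0296
grip_force: 12.0
```

Request:
{"fn": "jog_arm", "kwargs": {
  "rows": [
    {"gripper": 0.02, "slide": [0, 0, 0], "spin": 0},
    {"gripper": 0.02, "slide": [0, 0, 0.02], "spin": 0},
    {"gripper": 0.02, "slide": [0, 0, 0.04], "spin": 0},
    {"gripper": 0.02, "slide": [0, 0, 0.052], "spin": 0},
    {"gripper": 0.02, "slide": [0, 0, 0.057], "spin": 0},
    {"gripper": 0.02, "slide": [0, 0, 0.057], "spin": 0}
  ]
}}

```text
time_s: 5.85
ee_pos: [0.609, -0.0264, 0.2247]
eef_rot: [3.141, 0.001, -0.524]
force: [1.0, 0.4, -1.7]
grip_width: 0.0301
grip_force: 12.0
```

```bash
python3 go.py .609 -.0261 .2183 -.5236
```

```text
t 5.85 at [ 0.609  -0.0264  0.2247] -0.5238 grip 0.0301 12.0 F [ 1.   0.4 -1.7] q6 1.99
slide [-0.0002 -0.0003  0.0064] spin -0.0002 dist 0.006
```

Request:
{"fn": "jog_arm", "kwargs": {
  "rows": [
    {"gripper": 0.02, "slide": [0, 0, 0.002], "spin": 0},
    {"gripper": 0.02, "slide": [0, 0, 0.004], "spin": 0},
    {"gripper": 0.02, "slide": [0, 0, 0.005], "spin": 0},
    {"gripper": 0.02, "slide": [0, 0, 0.006], "spin": 0},
    {"gripper": 0.02, "slide": [0, 0, 0.006], "spin": 0}
  ]
}}

```text
time_s: 6.35
ee_pos: [0.6089, -0.0258, 0.219]
eef_rot: [-3.142, -0.0, -0.523]
force: [0.3, 0.1, -0.5]
grip_width: 0.0295
grip_force: 12.0
```

Request:
{"fn": "jog_arm", "kwargs": {
  "rows": [
    {"gripper": 0.02, "slide": [0, 0, 0.0005], "spin": 0},
    {"gripper": 0.02, "slide": [0, 0, 0.001], "spin": 0},
    {"gripper": 0.02, "slide": [0, 0, 0.001], "spin": 0}
  ]
}}

```text
time_s: 6.65
ee_pos: [0.609, -0.0259, 0.2183]
eef_rot: [-3.141, -0.0, -0.523]
force: [-1.6, -0.6, 3.3]
grip_width: 0.0295
grip_force: 12.0
```

Request:
{"fn": "jog_arm", "kwargs": {
  "rows": [
    {"gripper": 0.02, "slide": [0, 0, 0.0005], "spin": 0},
    {"gripper": 0.02, "slide": [0, 0, 0.0005], "spin": 0}
  ]
}}

```text
time_s: 6.85
ee_pos: [0.609, -0.0259, 0.2182]
eef_rot: [-3.141, -0.0, -0.523]
force: [-5.1, 1.3, 9.2]
grip_width: 0.0299
grip_force: 12.0
```

In contact. Release, rise, and head for the strip mount.

Request:
{"fn": "jog_arm", "kwargs": {
  "rows": [
    {"gripper": 0.036, "slide": [0, 0, 0], "spin": 0},
    {"gripper": 0.044, "slide": [0, 0, 0], "spin": 0},
    {"gripper": 0.044, "slide": [0, 0, 0], "spin": 0},
    {"gripper": 0.044, "slide": [0, 0, -0.02], "spin": 0},
    {"gripper": 0.044, "slide": [0, 0, -0.05], "spin": 0},
    {"gripper": 0.044, "slide": [0, 0, -0.075], "spin": 0},
    {"gripper": 0.05, "slide": [0, 0, -0.075], "spin": 0},
    {"gripper": 0.05, "slide": [0, 0, -0.075], "spin": 0}
  ]
}}

```text
time_s: 7.65
ee_pos: [0.6088, -0.0259, 0.2923]
eef_rot: [-3.141, -0.0, -0.523]
force: [0.3, -0.0, -0.2]
grip_width: 0.0494
grip_force: 0.0
```

```bash
python3 go.py .4376 -.0815 .29 .5236
```

```text
t 7.65 at [ 0.6088 -0.0259  0.2923] -0.5233 grip 0.0494 0.0 F [ 0.3 -0.  -0.2] q6 1.99
slide [-0.1205  0.1337  0.0023] spin -1.0469 dist 0.18
```

Request:
{"fn": "jog_arm", "kwargs": {
  "rows": [
    {"gripper": 0.05, "slide": [-0.02, 0.022, 0], "spin": -0.14},
    {"gripper": 0.05, "slide": [-0.04, 0.044, 0], "spin": -0.28},
    {"gripper": 0.05, "slide": [-0.06, 0.066, 0], "spin": -0.42},
    {"gripper": 0.05, "slide": [-0.08, 0.088, 0], "spin": -0.56},
    {"gripper": 0.05, "slide": [-0.1, 0.11, 0], "spin": -0.7},
    {"gripper": 0.05, "slide": [-0.12, 0.133, 0], "spin": -0.84},
    {"gripper": 0.05, "slide": [-0.1205, 0.1335, 0.002], "spin": -0.98},
    {"gripper": 0.05, "slide": [-0.1205, 0.1335, 0.002], "spin": -1.047}
  ]
}}

```text
time_s: 8.45
ee_pos: [0.437, -0.0815, 0.2893]
eef_rot: [-3.14, 0.001, 0.528]
force: [-0.1, 0.3, -0.5]
grip_width: 0.0502
grip_force: 0.0
```

Request:
{"fn": "jog_arm", "kwargs": {
  "rows": [
    {"gripper": 0.05, "slide": [0, 0, 0], "spin": 0},
    {"gripper": 0.05, "slide": [0, 0, 0.025], "spin": 0},
    {"gripper": 0.05, "slide": [0, 0, 0.05], "spin": 0},
    {"gripper": 0.05, "slide": [0, 0, 0.077], "spin": 0},
    {"gripper": 0.05, "slide": [0, 0, 0.077], "spin": 0},
    {"gripper": 0.05, "slide": [0, 0, 0.077], "spin": 0}
  ]
}}

```text
time_s: 9.05
ee_pos: [0.438, -0.0813, 0.2134]
eef_rot: [-3.141, 0.001, 0.523]
force: [0.9, -0.3, 0.9]
grip_width: 0.05
grip_force: 0.0
```

```bash
python3 go.py .4376 -.0815 .2125 .5236 .4376 -.0815 .2825 .5236 .5691 -.0261 .2825 .5236
```

```text
t 9.05 at [ 0.438  -0.0813  0.2134] 0.5226 grip 0.05 0.0 F [ 0.9 -0.3  0.9] q6 0.78
slide [-0.0004  0.      0.0009] spin -0.001 dist 0.001
slide [ 0.    0.   -0.07] spin 0.0 dist 0.07
slide [ 0.1416  0.0178 -0.    ] spin 0.0 dist 0.143
```

Request:
{"fn": "jog_arm", "kwargs": {
  "rows": [
    {"gripper": 0.034, "slide": [0, 0, 0.0005], "spin": 0},
    {"gripper": 0.02, "slide": [0, 0, 0.0005], "spin": 0},
    {"gripper": 0.02, "slide": [0, 0, 0.0005], "spin": 0},
    {"gripper": 0.02, "slide": [0, 0, 0.0005], "spin": 0},
    {"gripper": 0.02, "slide": [0, 0, 0.0005], "spin": 0}
  ]
}}

```text
time_s: 9.55
ee_pos: [0.4381, -0.0814, 0.2137]
eef_rot: [3.141, -0.001, 0.524]
force: [-1.3, 0.3, 7.6]
grip_width: 0.0298
grip_force: 12.0
```

Request:
{"fn": "jog_arm", "kwargs": {
  "rows": [
    {"gripper": 0.02, "slide": [0, 0, -0.015], "spin": 0},
    {"gripper": 0.02, "slide": [0, 0, -0.04], "spin": 0},
    {"gripper": 0.02, "slide": [0.015, 0.002, -0.065], "spin": 0},
    {"gripper": 0.02, "slide": [0.045, 0.006, -0.07], "spin": 0},
    {"gripper": 0.02, "slide": [0.08, 0.01, -0.07], "spin": 0},
    {"gripper": 0.02, "slide": [0.115, 0.014, -0.07], "spin": 0},
    {"gripper": 0.02, "slide": [0.1415, 0.018, -0.07], "spin": 0},
    {"gripper": 0.02, "slide": [0.1415, 0.018, -0.07], "spin": 0}
  ]
}}

```text
time_s: 10.35
ee_pos: [0.571, -0.025, 0.2827]
eef_rot: [3.141, -0.001, 0.525]
force: [-0.0, -0.0, 0.1]
grip_width: 0.0295
grip_force: 12.0
```

Request:
{"fn": "jog_arm", "kwargs": {
  "rows": [
    {"gripper": 0.02, "slide": [0, 0, 0], "spin": 0},
    {"gripper": 0.02, "slide": [0, 0, 0], "spin": 0}
  ]
}}

```text
time_s: 10.55
ee_pos: [0.5687, -0.0264, 0.2829]
eef_rot: [-3.141, 0.0, 0.523]
force: [0.3, -0.3, -0.9]
grip_width: 0.0297
grip_force: 12.0
```

```bash
python3 go.py .5691 -.0261 .2188 .5236; python3 -c "
from h import *
im,_=snap('side','b.png');cv2.imwrite('pics/b_c.png',cv2.resize(im[130:330,180:440,::-1],(780,600),interpolation=2))"
```

```text
t 10.55 at [ 0.5687 -0.0264  0.2829] 0.5234 grip 0.0297 12.0 F [ 0.3 -0.3 -0.9] q6 0.94
slide [ 0.0005 -0.0001  0.0641] spin -0.0002 dist 0.064
```

View pics/b_c.png

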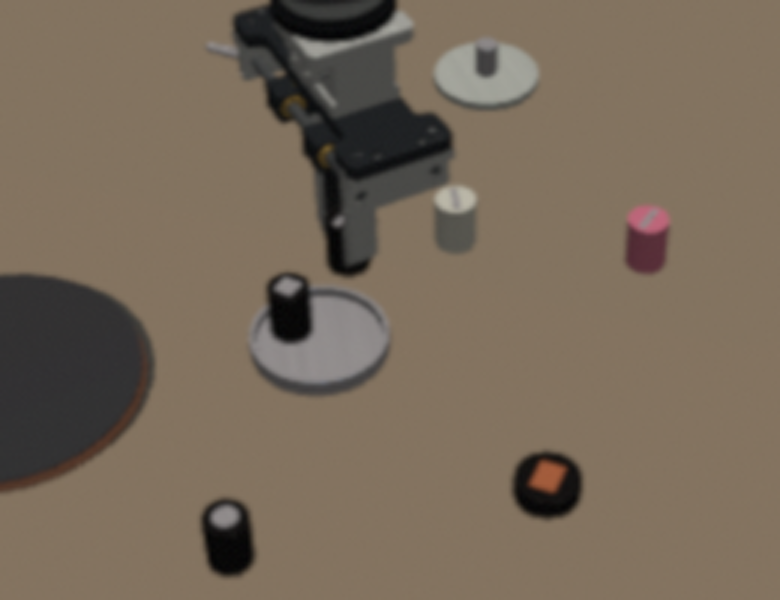

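The square mount stands in the dish at (290,308); the strip mount hangs in the fingers at (348,250).

Request:
{"fn": "jog_arm", "kwargs": {
  "rows": [
    {"gripper": 0.02, "slide": [0, 0, 0.02], "spin": 0},
    {"gripper": 0.02, "slide": [0, 0, 0.04], "spin": 0},
    {"gripper": 0.02, "slide": [0, 0, 0.055], "spin": 0},
    {"gripper": 0.02, "slide": [0, 0, 0.06], "spin": 0},
    {"gripper": 0.02, "slide": [0, 0, 0.062], "spin": 0},
    {"gripper": 0.02, "slide": [0, 0, 0.063], "spin": 0},
    {"gripper": 0.02, "slide": [0, 0, 0.063], "spin": 0}
  ]
}}

```text
time_s: 11.3
ee_pos: [0.5695, -0.0261, 0.2206]
eef_rot: [3.141, -0.001, 0.524]
force: [0.1, 0.3, -0.4]
grip_width: 0.0298
grip_force: 12.0
```

Request:
{"fn": "jog_arm", "kwargs": {
  "rows": [
    {"gripper": 0.02, "slide": [0, 0, 0.0005], "spin": 0},
    {"gripper": 0.02, "slide": [0, 0, 0.0005], "spin": 0},
    {"gripper": 0.02, "slide": [0, 0, 0.0005], "spin": 0}
  ]
}}

```text
time_s: 11.6
ee_pos: [0.5694, -0.0261, 0.2198]
eef_rot: [3.141, -0.0, 0.524]
force: [0.4, -1.1, 1.5]
grip_width: 0.0296
grip_force: 12.0
```

Request:
{"fn": "jog_arm", "kwargs": {
  "rows": [
    {"gripper": 0.02, "slide": [0, 0, 0.0005], "spin": 0},
    {"gripper": 0.02, "slide": [0, 0, 0.0005], "spin": 0},
    {"gripper": 0.02, "slide": [0, 0, 0.0005], "spin": 0}
  ]
}}

```text
time_s: 11.9
ee_pos: [0.5695, -0.0261, 0.2197]
eef_rot: [3.141, -0.001, 0.524]
force: [-2.7, 0.3, 8.5]
grip_width: 0.0297
grip_force: 12.0
```

Request:
{"fn": "jog_arm", "kwargs": {
  "rows": [
    {"gripper": 0.036, "slide": [0, 0, 0], "spin": 0},
    {"gripper": 0.044, "slide": [0, 0, 0], "spin": 0},
    {"gripper": 0.044, "slide": [0, 0, 0], "spin": 0},
    {"gripper": 0.044, "slide": [0, 0, -0.02], "spin": 0},
    {"gripper": 0.044, "slide": [0, 0, -0.05], "spin": 0},
    {"gripper": 0.044, "slide": [0, 0, -0.073], "spin": 0},
    {"gripper": 0.05, "slide": [0, 0, -0.073], "spin": 0},
    {"gripper": 0.05, "slide": [0, 0, -0.073], "spin": 0}
  ]
}}

```text
time_s: 12.7
ee_pos: [0.5692, -0.0261, 0.2915]
eef_rot: [3.142, 0.0, 0.524]
force: [0.1, -0.6, -0.2]
grip_width: 0.0495
grip_force: 0.0
```

```bash
python3 go.py .628 .1714 .29 1.5708
```

```text
t 12.7 at [ 0.5692 -0.0261  0.2915] 0.5238 grip 0.0495 0.0 F [ 0.1 -0.6 -0.2] q6 0.94
slide [ 0.1497 -0.1416  0.0015] spin -1.047 dist 0.206
```

Request:
{"fn": "jog_arm", "kwargs": {
  "rows": [
    {"gripper": 0.05, "slide": [0.025, -0.024, 0], "spin": -0.14},
    {"gripper": 0.05, "slide": [0.05, -0.047, 0], "spin": -0.28},
    {"gripper": 0.05, "slide": [0.075, -0.071, 0], "spin": -0.42},
    {"gripper": 0.05, "slide": [0.1, -0.095, 0], "spin": -0.56},
    {"gripper": 0.05, "slide": [0.125, -0.118, 0], "spin": -0.7},
    {"gripper": 0.05, "slide": [0.1495, -0.1415, 0], "spin": -0.84},
    {"gripper": 0.05, "slide": [0.1495, -0.1415, 0.001], "spin": -0.98},
    {"gripper": 0.05, "slide": [0.1495, -0.1415, 0.001], "spin": -1.047}
  ]
}}

```text
time_s: 13.5
ee_pos: [0.6278, 0.1723, 0.2884]
eef_rot: [-3.139, 0.001, 1.578]
force: [-0.2, -0.5, 0.5]
grip_width: 0.05
grip_force: 0.0
```

Request:
{"fn": "jog_arm", "kwargs": {
  "rows": [
    {"gripper": 0.05, "slide": [0, 0, 0], "spin": 0},
    {"gripper": 0.05, "slide": [0, 0, 0.025], "spin": 0},
    {"gripper": 0.05, "slide": [0, 0, 0.05], "spin": 0},
    {"gripper": 0.05, "slide": [0, 0, 0.077], "spin": 0},
    {"gripper": 0.05, "slide": [0, 0, 0.077], "spin": 0},
    {"gripper": 0.05, "slide": [0, 0, 0.077], "spin": 0}
  ]
}}

```text
time_s: 14.1
ee_pos: [0.6281, 0.171, 0.2139]
eef_rot: [-3.141, 0.0, 1.569]
force: [1.3, 0.5, 1.1]
grip_width: 0.0498
grip_force: 0.0
```

```bash
python3 go.py .628 .1714 .2125 1.5708 .628 .1714 .2825 1.5708  .589 .0084 .2825 1.5708
```

```text
t 14.1 at [0.6281 0.171  0.2139] 1.5692 grip 0.0498 0.0 F [1.3 0.5 1.1] q6 0.21
slide [ 0.0004 -0.0001  0.0014] spin -0.0016 dist 0.001
slide [ 0.    0.   -0.07] spin 0.0 dist 0.07
slide [-0.163 -0.039 -0.   ] spin 0.0 dist 0.168
```

Request:
{"fn": "jog_arm", "kwargs": {
  "rows": [
    {"gripper": 0.034, "slide": [0, 0, 0.0005], "spin": 0},
    {"gripper": 0.02, "slide": [0, 0, 0.0005], "spin": 0},
    {"gripper": 0.02, "slide": [0, 0, 0.0005], "spin": 0},
    {"gripper": 0.02, "slide": [0, 0, 0.0005], "spin": 0},
    {"gripper": 0.02, "slide": [0, 0, 0.0005], "spin": 0}
  ]
}}

```text
time_s: 14.6
ee_pos: [0.6282, 0.1713, 0.2144]
eef_rot: [3.14, -0.0, 1.571]
force: [-1.4, -0.1, 6.9]
grip_width: 0.03
grip_force: 12.0
```

Request:
{"fn": "jog_arm", "kwargs": {
  "rows": [
    {"gripper": 0.02, "slide": [0, 0, -0.015], "spin": 0},
    {"gripper": 0.02, "slide": [0, 0, -0.04], "spin": 0},
    {"gripper": 0.02, "slide": [-0.015, -0.004, -0.065], "spin": 0},
    {"gripper": 0.02, "slide": [-0.05, -0.012, -0.07], "spin": 0},
    {"gripper": 0.02, "slide": [-0.09, -0.021, -0.07], "spin": 0},
    {"gripper": 0.02, "slide": [-0.13, -0.031, -0.07], "spin": 0},
    {"gripper": 0.02, "slide": [-0.1625, -0.039, -0.07], "spin": 0},
    {"gripper": 0.02, "slide": [-0.1625, -0.039, -0.07], "spin": 0}
  ]
}}

```text
time_s: 15.4
ee_pos: [0.5884, 0.0054, 0.2845]
eef_rot: [3.141, 0.0, 1.567]
force: [0.5, 0.8, -1.5]
grip_width: 0.0296
grip_force: 12.0
```

Request:
{"fn": "jog_arm", "kwargs": {
  "rows": [
    {"gripper": 0.02, "slide": [0, 0, 0], "spin": 0},
    {"gripper": 0.02, "slide": [0, 0, 0], "spin": 0}
  ]
}}

```text
time_s: 15.6
ee_pos: [0.5892, 0.0095, 0.2839]
eef_rot: [3.141, -0.0, 1.572]
force: [0.3, -0.1, -0.0]
grip_width: 0.0296
grip_force: 12.0
```

```bash
python3 go.py .589 .0084 .2195 1.5708
```

```text
t 15.6 at [0.5892 0.0095 0.2839] 1.5715 grip 0.0296 12.0 F [ 0.3 -0.1 -0. ] q6 -0.05
slide [-0.0011 -0.0002  0.0644] spin 0.0007 dist 0.064
```

Request:
{"fn": "jog_arm", "kwargs": {
  "rows": [
    {"gripper": 0.02, "slide": [0, 0, 0.02], "spin": 0},
    {"gripper": 0.02, "slide": [0, 0, 0.04], "spin": 0},
    {"gripper": 0.02, "slide": [0, 0, 0.054], "spin": 0},
    {"gripper": 0.02, "slide": [0, 0, 0.06], "spin": 0},
    {"gripper": 0.02, "slide": [0, 0, 0.062], "spin": 0},
    {"gripper": 0.02, "slide": [0, 0, 0.063], "spin": 0},
    {"gripper": 0.02, "slide": [0, 0, 0.063], "spin": 0}
  ]
}}

```text
time_s: 16.3
ee_pos: [0.5892, 0.0088, 0.2211]
eef_rot: [3.141, 0.0, 1.571]
force: [0.8, -0.3, -1.1]
grip_width: 0.0298
grip_force: 12.0
```

Request:
{"fn": "jog_arm", "kwargs": {
  "rows": [
    {"gripper": 0.02, "slide": [0, 0, 0.0005], "spin": 0},
    {"gripper": 0.02, "slide": [0, 0, 0.0005], "spin": 0},
    {"gripper": 0.02, "slide": [0, 0, 0.0005], "spin": 0}
  ]
}}

```text
time_s: 16.6
ee_pos: [0.5892, 0.0087, 0.2204]
eef_rot: [3.141, 0.0, 1.571]
force: [-0.5, -0.4, 3.9]
grip_width: 0.0296
grip_force: 12.0
```

Request:
{"fn": "jog_arm", "kwargs": {
  "rows": [
    {"gripper": 0.036, "slide": [0, 0, 0], "spin": 0},
    {"gripper": 0.044, "slide": [0, 0, 0], "spin": 0},
    {"gripper": 0.044, "slide": [0, 0, 0], "spin": 0},
    {"gripper": 0.044, "slide": [0, 0, -0.02], "spin": 0},
    {"gripper": 0.044, "slide": [0, 0, -0.05], "spin": 0},
    {"gripper": 0.044, "slide": [0, 0, -0.08], "spin": 0},
    {"gripper": 0.044, "slide": [0, 0, -0.08], "spin": 0},
    {"gripper": 0.044, "slide": [0, 0, -0.08], "spin": 0}
  ]
}}

```text
time_s: 17.4
ee_pos: [0.5889, 0.0087, 0.3]
eef_rot: [3.141, 0.0, 1.571]
force: [-0.3, 0.5, -0.4]
grip_width: 0.0439
grip_force: 0.0
```

```bash
python3 go.py .4814 -.325 .29 1.0
```

```text
t 17.4 at [0.5889 0.0087 0.3   ] 1.5708 grip 0.0439 0.0 F [-0.3  0.5 -0.4] q6 -0.05
slide [-0.3337 -0.1075  0.01  ] spin 0.5708 dist 0.351
```

Request:
{"fn": "jog_arm", "kwargs": {
  "rows": [
    {"gripper": 0.04, "slide": [-0.042, -0.0135, 0], "spin": 0.1},
    {"gripper": 0.04, "slide": [-0.084, -0.027, 0], "spin": 0.2},
    {"gripper": 0.04, "slide": [-0.126, -0.0405, 0], "spin": 0.3},
    {"gripper": 0.04, "slide": [-0.168, -0.054, 0], "spin": 0.4},
    {"gripper": 0.04, "slide": [-0.21, -0.0675, 0], "spin": 0.5},
    {"gripper": 0.04, "slide": [-0.252, -0.081, 0], "spin": 0.57},
    {"gripper": 0.04, "slide": [-0.294, -0.0945, 0.005], "spin": 0.57},
    {"gripper": 0.04, "slide": [-0.3335, -0.1075, 0.01], "spin": 0.57}
  ]
}}

```text
time_s: 18.2
ee_pos: [0.4805, -0.3265, 0.2884]
eef_rot: [-3.14, -0.0, 1.0]
force: [0.9, 0.2, 0.1]
grip_width: 0.0398
grip_force: 0.0
```

Request:
{"fn": "jog_arm", "kwargs": {
  "rows": [
    {"gripper": 0.04, "slide": [0, 0, 0], "spin": 0},
    {"gripper": 0.04, "slide": [0, 0, 0], "spin": 0},
    {"gripper": 0.04, "slide": [0, 0, 0], "spin": 0}
  ]
}}

```text
time_s: 18.5
ee_pos: [0.4819, -0.3239, 0.2892]
eef_rot: [-3.14, -0.0, 1.002]
force: [0.3, 0.8, 0.6]
grip_width: 0.0398
grip_force: 0.0
```

```bash
python3 go.py .4814 -.325 .21 1.0;python3 - <<'E'
from h import *
im,_=snap('top','c.png');cv2.imwrite('pics/c_c.png',cv2.resize(im[160:310,190:390,::-1],(800,600),interpolation=2))
np.set_printoptions(precision=4,suppress=True)
for n in('top','side'):
    if n=='side': cams.camera(n)
    for k,e in dict(mount_round=(.589,.0087),mount_square=(.609,-.026),mount_strip=(.5694,-.0261),dish=(.589,-.0146)).items():
        h,r,z0=(.014,.048,0) if k=='dish' else (.04,.015,.006)
        m,c=mask(k,n,cen(n,*e,z0,h,r))
        if m is not None: print(n,k,least_squares(lambda p:cen(n,*p,z0,h,r)-c,e,diff_step=1e-3).x,m.sum())
E
```

```text
t 18.5 at [ 0.4819 -0.3239  0.2892] 1.0016 grip 0.0398 0.0 F [0.3 0.8 0.6] q6 -0.09
slide [-0.0012  0.0002  0.0792] spin 0.0016 dist 0.079
top mount_round [0.5885 0.0083] 250
top mount_square [ 0.6106 -0.0253] 255
top mount_strip [ 0.5674 -0.0247] 259
top dish [ 0.5871 -0.0149] 1255
side mount_round [0.5886 0.0096] 328
side mount_square [ 0.6101 -0.0298] 268
side mount_strip [ 0.5673 -0.0266] 296
side dish [ 0.589  -0.0017] 660
```

View pics/c_c.png

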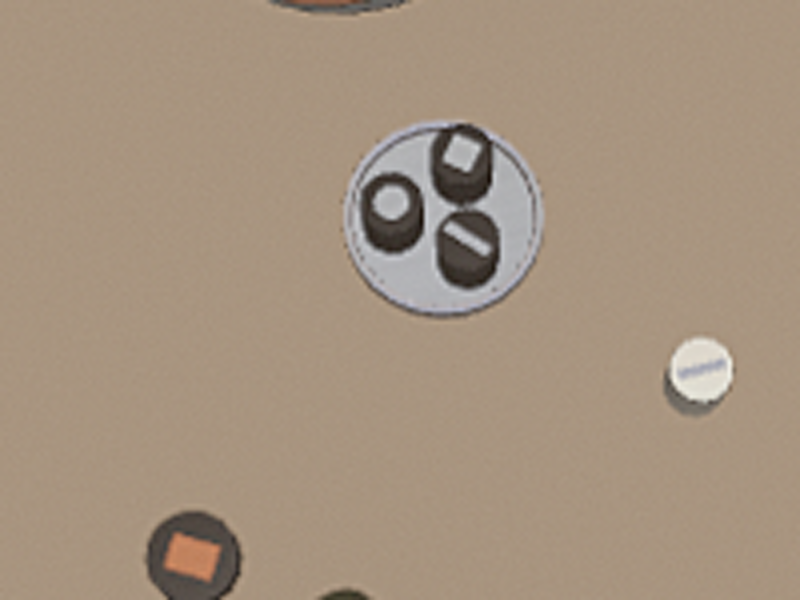

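All three mounts stand evenly in the dish (round at (392,212), square (462,165), strip (468,248) in the crop). Next I'll pick the disc.

Request:
{"fn": "jog_arm", "kwargs": {
  "rows": [
    {"gripper": 0.04, "slide": [-0.001, 0, 0.025], "spin": 0},
    {"gripper": 0.04, "slide": [-0.001, 0, 0.05], "spin": 0},
    {"gripper": 0.04, "slide": [-0.001, 0, 0.07], "spin": 0},
    {"gripper": 0.04, "slide": [-0.001, 0, 0.077], "spin": 0},
    {"gripper": 0.04, "slide": [-0.001, 0, 0.077], "spin": 0},
    {"gripper": 0.04, "slide": [-0.001, 0, 0.077], "spin": 0}
  ]
}}

```text
time_s: 19.6
ee_pos: [0.4813, -0.3258, 0.2139]
eef_rot: [3.14, 0.0, 1.001]
force: [-0.0, 0.1, 0.3]
grip_width: 0.0402
grip_force: 0.0
```

```bash
python3 go.py .4814 -.325 .211 1.0;python3 - <<'E'
from h import *
im,_=snap('side','d.png');cv2.imwrite('pics/d_c.png',cv2.resize(im[100:220,260:420,::-1],(800,600),interpolation=2))
E
```

```text
t 19.6 at [ 0.4813 -0.3258  0.2139] 1.0008 grip 0.0402 0.0 F [-0.   0.1  0.3] q6 -0.09
slide [ 0.0008 -0.0003  0.0029] spin 0.0008 dist 0.003
```

View pics/d_c.png

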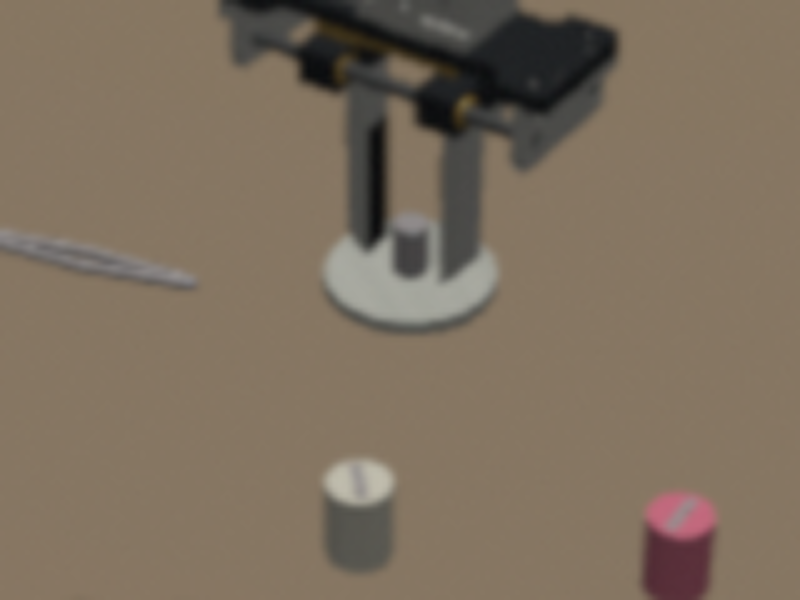

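The fingers straddle the stud at (410,245) in the crop.

Request:
{"fn": "jog_arm", "kwargs": {
  "rows": [
    {"gripper": 0.04, "slide": [0.0005, 0, 0.002], "spin": 0},
    {"gripper": 0.026, "slide": [0.0005, 0, 0.0025], "spin": 0},
    {"gripper": 0.018, "slide": [0.0005, 0, 0.0025], "spin": 0},
    {"gripper": 0.008, "slide": [0.0005, 0, 0.0025], "spin": 0},
    {"gripper": 0.008, "slide": [0.0005, 0, 0.0025], "spin": 0},
    {"gripper": 0.008, "slide": [0.0005, 0, 0.0025], "spin": 0},
    {"gripper": 0.008, "slide": [0.0005, 0, 0.0025], "spin": 0}
  ],
  "squeeze": 30
}}

```text
time_s: 20.35
ee_pos: [0.4813, -0.3253, 0.2106]
eef_rot: [3.141, 0.0, 1.001]
force: [0.4, 0.3, 1.1]
grip_width: 0.0174
grip_force: 30.0
```

Request:
{"fn": "jog_arm", "kwargs": {
  "rows": [
    {"gripper": 0.008, "slide": [0, 0, -0.015], "spin": 0},
    {"gripper": 0.008, "slide": [0, 0, -0.035], "spin": 0},
    {"gripper": 0.008, "slide": [0, 0, -0.055], "spin": 0},
    {"gripper": 0.008, "slide": [0, 0, -0.075], "spin": 0},
    {"gripper": 0.008, "slide": [0, 0, -0.085], "spin": 0},
    {"gripper": 0.008, "slide": [0, 0, -0.085], "spin": 0}
  ]
}}

```text
time_s: 20.95
ee_pos: [0.4813, -0.3253, 0.297]
eef_rot: [3.139, 0.0, 1.001]
force: [-1.1, -0.7, -2.7]
grip_width: 0.0173
grip_force: 30.0
```

```bash
python3 go.py .5885 -.0146 .3 1.0
```

```text
t 20.95 at [ 0.4813 -0.3253  0.297 ] 1.0008 grip 0.0173 30.0 F [-1.1 -0.7 -2.7] q6 -0.09
slide [ 0.3194 -0.0774 -0.003 ] spin 0.0008 dist 0.329
```

Request:
{"fn": "jog_arm", "kwargs": {
  "rows": [
    {"gripper": 0.008, "slide": [0.015, -0.0036, 0], "spin": 0},
    {"gripper": 0.008, "slide": [0.045, -0.0109, 0], "spin": 0},
    {"gripper": 0.008, "slide": [0.085, -0.0206, 0], "spin": 0},
    {"gripper": 0.008, "slide": [0.125, -0.0303, 0], "spin": 0},
    {"gripper": 0.008, "slide": [0.165, -0.04, 0], "spin": 0},
    {"gripper": 0.008, "slide": [0.205, -0.05, 0], "spin": 0},
    {"gripper": 0.008, "slide": [0.24, -0.058, 0], "spin": 0},
    {"gripper": 0.008, "slide": [0.27, -0.0655, 0], "spin": 0}
  ]
}}

```text
time_s: 21.75
ee_pos: [0.572, -0.0598, 0.2942]
eef_rot: [-3.14, 0.001, 1.002]
force: [0.0, -0.1, -1.4]
grip_width: 0.0175
grip_force: 30.0
```

Request:
{"fn": "jog_arm", "kwargs": {
  "rows": [
    {"gripper": 0.008, "slide": [0.02, -0.005, 0], "spin": 0},
    {"gripper": 0.008, "slide": [0.036, -0.009, 0], "spin": 0},
    {"gripper": 0.008, "slide": [0.046, -0.011, 0], "spin": 0},
    {"gripper": 0.008, "slide": [0.0494, -0.0119, 0], "spin": 0},
    {"gripper": 0.008, "slide": [0.0494, -0.0119, 0], "spin": 0},
    {"gripper": 0.008, "slide": [0.0494, -0.0119, 0], "spin": 0},
    {"gripper": 0.008, "slide": [0.0494, -0.0119, 0], "spin": 0}
  ]
}}

```text
time_s: 22.45
ee_pos: [0.5883, -0.0153, 0.2954]
eef_rot: [-3.142, 0.0, 1.0]
force: [0.3, 0.1, -1.8]
grip_width: 0.0172
grip_force: 30.0
```

```bash
python3 go.py .5885 -.0146 .2566 1.0;python3 - <<'E'
from h import *
im,_=snap('side','e.png');cv2.imwrite('pics/e_c.png',cv2.resize(im[160:295,200:380,::-1],(800,600),interpolation=2))
E
```

```text
t 22.45 at [ 0.5883 -0.0153  0.2954] 0.9998 grip 0.0172 30.0 F [ 0.3  0.1 -1.8] q6 0.48
slide [ 0.0007 -0.0002  0.0388] spin -0.0002 dist 0.039
```

View pics/e_c.png

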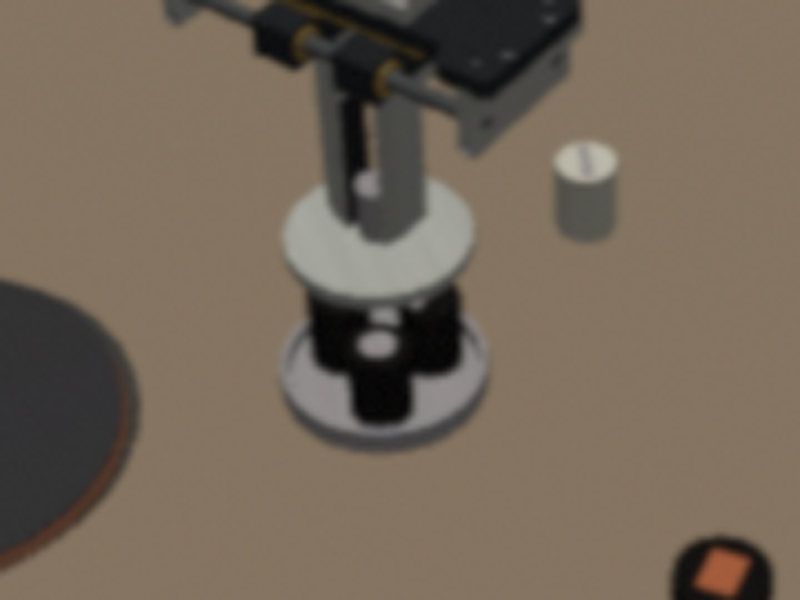

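The disc hangs over the three mounts, centred; let me check its tilt from depth.

```bash
cat > tilt.py <<'E'
from h import *
np.set_printoptions(precision=4,suppress=True)
import sys; z0,e=float(sys.argv[1]),(float(sys.argv[2]),float(sys.argv[3]))
for n in('side','top'):
    d=cams.camera(n)[1]
    s=cv2.erode(sil(n,*e,z0,.0001,.042),np.ones((3,3)))
    v,u=np.nonzero(s); W=unproj(n,np.c_[u,v],depth=d[v,u]); W=W[(abs(W[:,2]-z0)<.008)&(d[v,u]>0)]
    B=np.c_[W[:,:2]-e,np.ones(len(W))]; k=np.ones(len(W),bool)
    for _ in range(4):
        c=np.linalg.lstsq(B[k],W[k,2],rcond=None)[0]; r=W[:,2]-B@c; k=abs(r)<2*np.std(r[k])+1e-4
    print(n,len(W),k.sum(),'slope',c[:2],'z',c[2],'std',np.std(r[k]))
E
python3 tilt.py .093 .5885 -.0148; python3 tilt.py .093 .5885 -.0148
```

```text
side 606 541 slope [0.0041 0.0065] z 0.09143602389661895 std 0.0012912004009170085
top 0 0 slope [0. 0.] z 0.0 std nan
side 608 535 slope [-0.0044  0.0173] z 0.09150483762908786 std 0.001237002645854224
top 0 0 slope [0. 0.] z 0.0 std nan
  ret = _var(a, axis=axis, dtype=dtype, out=out, ddof=ddof,
  arrmean = um.true_divide(arrmean, div, out=arrmean,
  ret = ret.dtype.type(ret / rcount)
  ret = _var(a, axis=axis, dtype=dtype, out=out, ddof=ddof,
  arrmean = um.true_divide(arrmean, div, out=arrmean,
  ret = ret.dtype.type(ret / rcount)
```

Request:
{"fn": "jog_arm", "kwargs": {
  "rows": [
    {"gripper": 0.008, "slide": [0.0005, 0, 0.012], "spin": 0},
    {"gripper": 0.008, "slide": [0.0005, 0, 0.024], "spin": 0},
    {"gripper": 0.008, "slide": [0.0005, 0, 0.031], "spin": 0},
    {"gripper": 0.008, "slide": [0.0005, 0, 0.034], "spin": 0},
    {"gripper": 0.008, "slide": [0.0005, 0, 0.036], "spin": 0},
    {"gripper": 0.008, "slide": [0.0005, 0, 0.036], "spin": 0},
    {"gripper": 0.008, "slide": [0.0005, 0, 0.036], "spin": 0}
  ]
}}

```text
time_s: 23.4
ee_pos: [0.5888, -0.0142, 0.2597]
eef_rot: [3.141, -0.0, 1.001]
force: [0.2, -0.2, -1.9]
grip_width: 0.0174
grip_force: 30.0
```

Request:
{"fn": "jog_arm", "kwargs": {
  "rows": [
    {"gripper": 0.008, "slide": [0, 0, 0.0005], "spin": 0},
    {"gripper": 0.008, "slide": [0, 0, 0.001], "spin": 0},
    {"gripper": 0.008, "slide": [0, 0, 0.001], "spin": 0},
    {"gripper": 0.008, "slide": [0, 0, 0.001], "spin": 0}
  ]
}}

```text
time_s: 23.8
ee_pos: [0.5888, -0.0141, 0.2585]
eef_rot: [3.142, -0.0, 1.001]
force: [0.2, 0.1, -2.3]
grip_width: 0.0171
grip_force: 30.0
```

Request:
{"fn": "jog_arm", "kwargs": {
  "rows": [
    {"gripper": 0.008, "slide": [0, 0, 0.0005], "spin": 0},
    {"gripper": 0.008, "slide": [0, 0, 0.001], "spin": 0},
    {"gripper": 0.008, "slide": [0, 0, 0.001], "spin": 0},
    {"gripper": 0.008, "slide": [0, 0, 0.001], "spin": 0}
  ]
}}

```text
time_s: 24.2
ee_pos: [0.5888, -0.0141, 0.2574]
eef_rot: [-3.142, -0.0, 1.001]
force: [0.3, 0.9, -1.7]
grip_width: 0.0173
grip_force: 30.0
```

Request:
{"fn": "jog_arm", "kwargs": {
  "rows": [
    {"gripper": 0.008, "slide": [0, 0, 0.0005], "spin": 0},
    {"gripper": 0.008, "slide": [0, 0, 0.0005], "spin": 0},
    {"gripper": 0.008, "slide": [0, 0, 0.0005], "spin": 0}
  ]
}}

```text
time_s: 24.5
ee_pos: [0.5888, -0.0141, 0.2569]
eef_rot: [-3.142, 0.0, 1.001]
force: [0.5, -0.3, -2.1]
grip_width: 0.0176
grip_force: 30.0
```

Request:
{"fn": "jog_arm", "kwargs": {
  "rows": [
    {"gripper": 0.008, "slide": [0, 0, 0.0005], "spin": 0},
    {"gripper": 0.008, "slide": [0, 0, 0.0005], "spin": 0},
    {"gripper": 0.008, "slide": [0, 0, 0.0005], "spin": 0}
  ]
}}

```text
time_s: 24.8
ee_pos: [0.5888, -0.0141, 0.2566]
eef_rot: [3.141, -0.0, 1.001]
force: [-0.9, 0.3, 0.9]
grip_width: 0.0175
grip_force: 30.0
```

Request:
{"fn": "jog_arm", "kwargs": {
  "rows": [
    {"gripper": 0.008, "slide": [0, 0, 0.0003], "spin": 0},
    {"gripper": 0.008, "slide": [0, 0, 0.0003], "spin": 0},
    {"gripper": 0.008, "slide": [0, 0, 0.0003], "spin": 0}
  ]
}}

```text
time_s: 25.1
ee_pos: [0.5888, -0.0141, 0.2566]
eef_rot: [3.141, -0.0, 1.001]
force: [-2.3, 0.2, 5.9]
grip_width: 0.0172
grip_force: 30.0
```

Request:
{"fn": "jog_arm", "kwargs": {
  "rows": [
    {"gripper": 0.022, "slide": [0, 0, 0], "spin": 0},
    {"gripper": 0.03, "slide": [0, 0, 0], "spin": 0},
    {"gripper": 0.04, "slide": [0, 0, 0], "spin": 0},
    {"gripper": 0.04, "slide": [0, 0, 0], "spin": 0},
    {"gripper": 0.04, "slide": [0, 0, -0.02], "spin": 0},
    {"gripper": 0.04, "slide": [0, 0, -0.05], "spin": 0},
    {"gripper": 0.04, "slide": [0, 0, -0.07], "spin": 0},
    {"gripper": 0.04, "slide": [0, 0, -0.07], "spin": 0}
  ]
}}

```text
time_s: 25.9
ee_pos: [0.5891, -0.0142, 0.3288]
eef_rot: [3.137, -0.002, 1.001]
force: [0.1, -0.1, 0.1]
grip_width: 0.0401
grip_force: 0.0
```

```bash
python3 go.py .464 .3095 .29 1.6
```

```text
t 25.9 at [ 0.5891 -0.0142  0.3288] 1.0008 grip 0.0401 0.0 F [ 0.1 -0.1  0.1] q6 0.48
slide [ 0.205  -0.2799  0.0388] spin -0.5992 dist 0.349
```

Request:
{"fn": "jog_arm", "kwargs": {
  "rows": [
    {"gripper": 0.08, "slide": [0.027, -0.037, 0], "spin": -0.1},
    {"gripper": 0.08, "slide": [0.054, -0.074, 0], "spin": -0.2},
    {"gripper": 0.08, "slide": [0.081, -0.111, 0.003], "spin": -0.3},
    {"gripper": 0.08, "slide": [0.108, -0.148, 0.01], "spin": -0.4},
    {"gripper": 0.08, "slide": [0.135, -0.185, 0.015], "spin": -0.5},
    {"gripper": 0.08, "slide": [0.162, -0.222, 0.02], "spin": -0.6},
    {"gripper": 0.08, "slide": [0.185, -0.253, 0.03], "spin": -0.6},
    {"gripper": 0.08, "slide": [0.205, -0.28, 0.036], "spin": -0.6}
  ]
}}

```text
time_s: 26.7
ee_pos: [0.4624, 0.3112, 0.2882]
eef_rot: [-3.14, 0.001, 1.602]
force: [0.9, -1.1, -0.2]
grip_width: 0.0798
grip_force: 0.0
```

Request:
{"fn": "jog_arm", "kwargs": {
  "rows": [
    {"gripper": 0.08, "slide": [0, 0, 0], "spin": 0},
    {"gripper": 0.08, "slide": [0, 0, 0], "spin": 0},
    {"gripper": 0.08, "slide": [0, 0, 0], "spin": 0}
  ]
}}

```text
time_s: 27.0
ee_pos: [0.464, 0.3087, 0.2897]
eef_rot: [-3.141, 0.0, 1.6]
force: [0.2, 0.1, 0.2]
grip_width: 0.0797
grip_force: 0.0
```

```bash
python3 go.py .464 .3095 .213 1.6;  python3 tilt.py .054 .5885 -.0148
python3 - <<'E'
from h import *
im,_=snap('side','f.png');cv2.imwrite('pics/f.png',im[160:480,150:500,::-1])
E
```

```text
t 27.0 at [0.464  0.3087 0.2897] 1.6 grip 0.0797 0.0 F [0.2 0.1 0.2] q6 0.49
slide [0.0008 0.     0.0767] spin -0.0 dist 0.077
side 733 656 slope [-0.0039  0.0097] z 0.052573359433346546 std 0.0013434810418387132
top 1347 1197 slope [-0.      0.0005] z 0.05312702480956178 std 0.0016152348591637676
```

View pics/f.png

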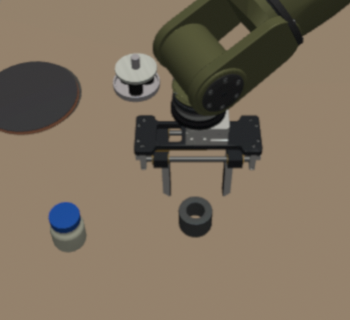

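The disc is level on the mounts, stud up at (136,62), and the fingers are open above the ring at (196,216).

Request:
{"fn": "jog_arm", "kwargs": {
  "rows": [
    {"gripper": 0.08, "slide": [0.0005, 0, 0.025], "spin": 0},
    {"gripper": 0.08, "slide": [0.0005, 0, 0.05], "spin": 0},
    {"gripper": 0.08, "slide": [0.0005, 0, 0.07], "spin": 0},
    {"gripper": 0.08, "slide": [0.0005, 0, 0.077], "spin": 0},
    {"gripper": 0.08, "slide": [0.0005, 0, 0.077], "spin": 0},
    {"gripper": 0.08, "slide": [0.0005, 0, 0.077], "spin": 0}
  ]
}}

```text
time_s: 27.75
ee_pos: [0.464, 0.31, 0.2141]
eef_rot: [3.14, -0.001, 1.6]
force: [0.4, -0.6, 0.9]
grip_width: 0.08
grip_force: 0.0
```

```bash
python3 go.py .464 .3095 .213 1.6
python3 - <<'E'
from h import *
np.set_printoptions(precision=4,suppress=True)
e=(.5885,-.0146)
for n in('top','side'):
    im,d=cams.camera(n)
    m,c=mask('disc',n,cen(n,*e,.046,.008,.042))
    if m is not None:
        c=np.array(cv2.fitEllipse(max(cv2.findContours(cv2.morphologyEx(m,cv2.MORPH_OPEN,np.ones((11,11),np.uint8)),0,1)[0],key=len))[0])
        print(n,'disc',least_squares(lambda p:cen(n,*p,.046,.008,.042)-c,e,diff_step=1e-3).x,m.sum())
    # stud: depth points well above the disc face
    s=sil(n,*e,.046,.036,.03); v,u=np.nonzero(s); W=unproj(n,np.c_[u,v],depth=d[v,u]); k=(W[:,2]>.075)&(W[:,2]<.09)
    print(n,'stud top',W[k].mean(0),k.sum())
im,_=cams.camera('top');cv2.imwrite('pics/g.png',cv2.resize(im[180:260,250:350,::-1],(750,600),interpolation=2))
E
```

```text
t 27.75 at [0.464  0.31   0.2141] 1.6005 grip 0.08 0.0 F [ 0.4 -0.6  0.9] q6 0.49
slide [-0.0005 -0.      0.0011] spin 0.0005 dist 0.001
top disc [ 0.5879 -0.0126] 1592
top stud top [ 0.5872 -0.0124  0.0805] 79
side disc [ 0.5873 -0.0122] 979
side stud top [ 0.5878 -0.0111  0.0796] 58
```

View pics/g.png

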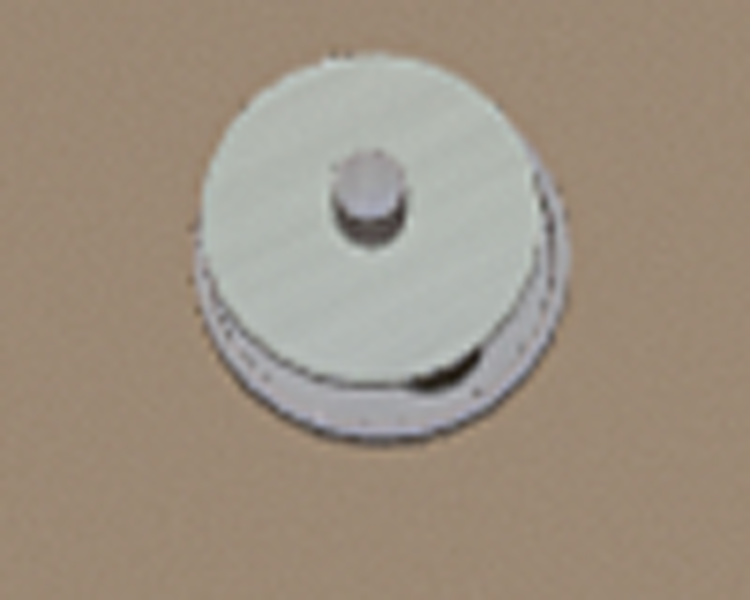

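Disc centre is about (0.5877, -0.0125), 2 mm off the dish's; the stud shows at (370,190). Next I'll grip the ring.

Request:
{"fn": "jog_arm", "kwargs": {
  "rows": [
    {"gripper": 0.07, "slide": [0, 0, 0.001], "spin": 0},
    {"gripper": 0.06, "slide": [0, 0, 0.001], "spin": 0},
    {"gripper": 0.052, "slide": [0, 0, 0.001], "spin": 0},
    {"gripper": 0.045, "slide": [0, 0, 0.001], "spin": 0},
    {"gripper": 0.045, "slide": [0, 0, 0.001], "spin": 0},
    {"gripper": 0.045, "slide": [0, 0, 0.001], "spin": 0},
    {"gripper": 0.045, "slide": [0, 0, 0.001], "spin": 0}
  ],
  "squeeze": 45
}}

```text
time_s: 28.7
ee_pos: [0.4637, 0.3101, 0.2122]
eef_rot: [3.141, -0.0, 1.601]
force: [1.4, 0.2, -0.5]
grip_width: 0.0556
grip_force: 45.0
```

```bash
python3 go.py .464 .3095 .213 1.6
```

```text
t 28.7 at [0.4637 0.3101 0.2122] 1.6008 grip 0.0556 45.0 F [ 1.4  0.2 -0.5] q6 0.49
slide [-0.0006  0.0003 -0.0008] spin 0.0008 dist 0.001
```

Request:
{"fn": "jog_arm", "kwargs": {
  "rows": [
    {"gripper": 0.045, "slide": [0, 0, -0.01], "spin": 0},
    {"gripper": 0.045, "slide": [0, 0, -0.03], "spin": 0},
    {"gripper": 0.045, "slide": [0, 0, -0.055], "spin": 0},
    {"gripper": 0.045, "slide": [0, 0, -0.08], "spin": 0},
    {"gripper": 0.045, "slide": [0, 0, -0.105], "spin": 0},
    {"gripper": 0.045, "slide": [0, 0, -0.12], "spin": 0},
    {"gripper": 0.045, "slide": [0, 0, -0.12], "spin": 0},
    {"gripper": 0.045, "slide": [0, 0, -0.12], "spin": 0}
  ]
}}

```text
time_s: 29.5
ee_pos: [0.4634, 0.3099, 0.3317]
eef_rot: [-3.141, 0.0, 1.601]
force: [0.7, 0.0, -3.9]
grip_width: 0.0556
grip_force: 45.0
```

```bash
python3 go.py .5877 -.012 .333 1.6
```

```text
t 29.5 at [0.4634 0.3099 0.3317] 1.6008 grip 0.0556 45.0 F [ 0.7  0.  -3.9] q6 0.49
slide [-0.3255  0.1146 -0.0013] spin 0.0008 dist 0.345
```

Request:
{"fn": "jog_arm", "kwargs": {
  "rows": [
    {"gripper": 0.045, "slide": [-0.015, 0.0053, 0], "spin": 0},
    {"gripper": 0.045, "slide": [-0.045, 0.0158, 0], "spin": 0},
    {"gripper": 0.045, "slide": [-0.085, 0.03, 0], "spin": 0},
    {"gripper": 0.045, "slide": [-0.125, 0.044, 0], "spin": 0},
    {"gripper": 0.045, "slide": [-0.165, 0.0581, 0], "spin": 0},
    {"gripper": 0.045, "slide": [-0.205, 0.0722, 0], "spin": 0},
    {"gripper": 0.045, "slide": [-0.24, 0.0845, 0], "spin": 0},
    {"gripper": 0.045, "slide": [-0.27, 0.095, 0], "spin": 0}
  ]
}}

```text
time_s: 30.3
ee_pos: [0.5669, 0.0401, 0.331]
eef_rot: [-3.14, 0.0, 1.6]
force: [0.1, 0.9, -3.3]
grip_width: 0.0556
grip_force: 45.0
```

Request:
{"fn": "jog_arm", "kwargs": {
  "rows": [
    {"gripper": 0.045, "slide": [-0.025, 0.009, 0], "spin": 0},
    {"gripper": 0.045, "slide": [-0.043, 0.015, 0], "spin": 0},
    {"gripper": 0.045, "slide": [-0.053, 0.0185, 0], "spin": 0},
    {"gripper": 0.045, "slide": [-0.0555, 0.0195, 0], "spin": 0},
    {"gripper": 0.045, "slide": [-0.0555, 0.0195, 0], "spin": 0},
    {"gripper": 0.045, "slide": [-0.0555, 0.0195, 0], "spin": 0},
    {"gripper": 0.045, "slide": [-0.0555, 0.0195, 0], "spin": 0}
  ]
}}

```text
time_s: 31.0
ee_pos: [0.5877, -0.0111, 0.3322]
eef_rot: [3.142, -0.0, 1.602]
force: [1.2, -0.8, -4.4]
grip_width: 0.0554
grip_force: 45.0
```

```bash
python3 go.py .5877 -.012 .2662 1.6
python3 - <<'E'
from h import *
np.set_printoptions(precision=4,suppress=True)
for n in('side','top'):
    im,d=snap(n,n+'h.png'); z=.120
    m,c=mask('weight',n,cen(n,.588,-.012,z,.04,.028))
    if m is not None:
        f=least_squares(lambda p:cen(n,*p,z,.04,.028)-c,(.588,-.012),diff_step=1e-3).x; s=sil(n,*f,z,.04,.028); print(n,f,m.sum(),s.sum())
    if n=='side': cv2.imwrite('pics/h_c.png',cv2.resize(im[150:285,200:380,::-1],(800,600),interpolation=2))
E
```

```text
t 31.0 at [ 0.5877 -0.0111  0.3322] 1.6018 grip 0.0554 45.0 F [ 1.2 -0.8 -4.4] q6 -0.11
slide [-0.0009 -0.      0.066 ] spin 0.0018 dist 0.066
side [ 0.5866 -0.0121] 842 979
```

View pics/h_c.png

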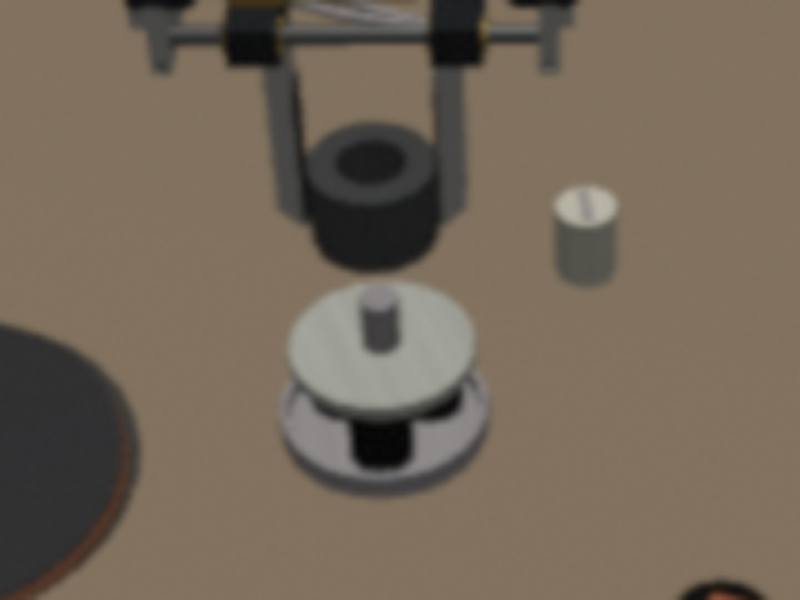

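The ring is upright above the stud: ring centre at (372,195), stud at (378,315). It is aligned, so I'll lower it.

Request:
{"fn": "jog_arm", "kwargs": {
  "rows": [
    {"gripper": 0.045, "slide": [-0.0005, 0, 0.012], "spin": 0},
    {"gripper": 0.045, "slide": [-0.0005, 0, 0.024], "spin": 0},
    {"gripper": 0.045, "slide": [-0.0005, 0, 0.034], "spin": 0},
    {"gripper": 0.045, "slide": [-0.0005, 0, 0.041], "spin": 0},
    {"gripper": 0.045, "slide": [-0.0005, 0, 0.046], "spin": 0},
    {"gripper": 0.045, "slide": [-0.0005, 0, 0.046], "spin": 0},
    {"gripper": 0.045, "slide": [-0.0005, 0, 0.046], "spin": 0}
  ]
}}

```text
time_s: 31.9
ee_pos: [0.5879, -0.0124, 0.2863]
eef_rot: [3.141, 0.0, 1.601]
force: [-0.3, 0.5, -3.7]
grip_width: 0.0558
grip_force: 45.0
```

Request:
{"fn": "jog_arm", "kwargs": {
  "rows": [
    {"gripper": 0.045, "slide": [0, 0, 0.006], "spin": 0},
    {"gripper": 0.045, "slide": [0, 0, 0.012], "spin": 0},
    {"gripper": 0.045, "slide": [0, 0, 0.0155], "spin": 0},
    {"gripper": 0.045, "slide": [0, 0, 0.017], "spin": 0},
    {"gripper": 0.045, "slide": [0, 0, 0.017], "spin": 0},
    {"gripper": 0.045, "slide": [0, 0, 0.017], "spin": 0}
  ]
}}

```text
time_s: 32.5
ee_pos: [0.5879, -0.0124, 0.2692]
eef_rot: [3.141, -0.0, 1.601]
force: [0.2, -0.5, -4.4]
grip_width: 0.0556
grip_force: 45.0
```

Request:
{"fn": "jog_arm", "kwargs": {
  "rows": [
    {"gripper": 0.045, "slide": [0, 0, 0.001], "spin": 0},
    {"gripper": 0.045, "slide": [0, 0, 0.002], "spin": 0},
    {"gripper": 0.045, "slide": [0, 0, 0.0022], "spin": 0},
    {"gripper": 0.045, "slide": [0, 0, 0.0022], "spin": 0},
    {"gripper": 0.045, "slide": [0, 0, 0.0022], "spin": 0}
  ]
}}

```text
time_s: 33.0
ee_pos: [0.5879, -0.0124, 0.267]
eef_rot: [3.142, 0.0, 1.601]
force: [-0.1, -0.4, -3.9]
grip_width: 0.0558
grip_force: 45.0
```

Request:
{"fn": "jog_arm", "kwargs": {
  "rows": [
    {"gripper": 0.045, "slide": [0, 0, 0.0005], "spin": 0},
    {"gripper": 0.045, "slide": [0, 0, 0.0005], "spin": 0},
    {"gripper": 0.045, "slide": [0, 0, 0.0005], "spin": 0}
  ]
}}

```text
time_s: 33.3
ee_pos: [0.5878, -0.0124, 0.2664]
eef_rot: [3.142, -0.0, 1.601]
force: [-0.1, 0.5, -3.9]
grip_width: 0.056
grip_force: 45.0
```

Request:
{"fn": "jog_arm", "kwargs": {
  "rows": [
    {"gripper": 0.045, "slide": [0, 0, 0.0004], "spin": 0},
    {"gripper": 0.045, "slide": [0, 0, 0.0004], "spin": 0},
    {"gripper": 0.045, "slide": [0, 0, 0.0004], "spin": 0}
  ]
}}

```text
time_s: 33.6
ee_pos: [0.5879, -0.0124, 0.2662]
eef_rot: [3.141, 0.0, 1.601]
force: [-0.1, 0.9, -1.8]
grip_width: 0.0558
grip_force: 45.0
```

Request:
{"fn": "jog_arm", "kwargs": {
  "rows": [
    {"gripper": 0.045, "slide": [0, 0, 0.0003], "spin": 0},
    {"gripper": 0.045, "slide": [0, 0, 0.0003], "spin": 0},
    {"gripper": 0.045, "slide": [0, 0, 0.0003], "spin": 0}
  ]
}}

```text
time_s: 33.9
ee_pos: [0.5879, -0.0123, 0.2661]
eef_rot: [3.141, 0.0, 1.601]
force: [-2.5, 0.5, 4.5]
grip_width: 0.0556
grip_force: 45.0
```

In contact. Release and rise.

Request:
{"fn": "jog_arm", "kwargs": {
  "rows": [
    {"gripper": 0.06, "slide": [0, 0, 0], "spin": 0},
    {"gripper": 0.068, "slide": [0, 0, 0], "spin": 0},
    {"gripper": 0.076, "slide": [0, 0, 0], "spin": 0},
    {"gripper": 0.076, "slide": [0, 0, 0], "spin": 0},
    {"gripper": 0.076, "slide": [0, 0, -0.02], "spin": 0},
    {"gripper": 0.076, "slide": [0, 0, -0.05], "spin": 0},
    {"gripper": 0.076, "slide": [0, 0, -0.08], "spin": 0},
    {"gripper": 0.076, "slide": [0, 0, -0.09], "spin": 0}
  ]
}}

```text
time_s: 34.7
ee_pos: [0.588, -0.0124, 0.3587]
eef_rot: [3.137, 0.0, 1.601]
force: [1.2, -0.0, -0.3]
grip_width: 0.0764
grip_force: 0.0
```

Request:
{"fn": "jog_arm", "kwargs": {
  "rows": [
    {"gripper": 0.076, "slide": [0.05, 0, 0], "spin": 0},
    {"gripper": 0.076, "slide": [0.1, 0, 0], "spin": 0},
    {"gripper": 0.076, "slide": [0.13, 0, 0], "spin": 0},
    {"gripper": 0.076, "slide": [0.13, 0, 0], "spin": 0},
    {"gripper": 0.076, "slide": [0.13, 0, 0], "spin": 0},
    {"gripper": 0.076, "slide": [0.13, 0, 0], "spin": 0}
  ]
}}

```text
time_s: 35.3
ee_pos: [0.5841, 0.1165, 0.3552]
eef_rot: [-3.141, 0.0, 1.6]
force: [0.2, -0.8, -0.9]
grip_width: 0.076
grip_force: 0.0
```

```bash
python3 go.py
python3 - <<'E'
from h import *
im,_=snap('side','i.png');cv2.imwrite('pics/i_c.png',cv2.resize(im[150:285,200:380,::-1],(800,600),interpolation=2))
E
```

```text
t 35.3 at [0.5841 0.1165 0.3552] 1.5999 grip 0.076 0.0 F [ 0.2 -0.8 -0.9] q6 0.11
```

View pics/i_c.png

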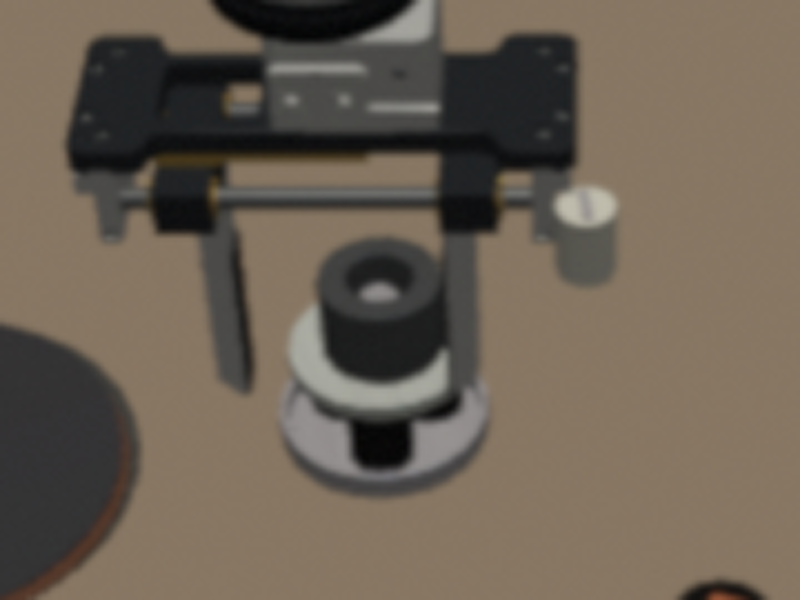

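The ring lies flat on the disc around the stud (380,290), the stack is level, and the gripper is clear of it.

```bash
python3 -c "
from h import *
print(workorder.hand_in())"
```

```text
the job is handed in; nothing more can be done
None
```

The stack is built and handed in at about 35 s of the 136 s: the three mounts stand in the dish with the disc level on them and the ring weight over the stud; the hand-in gave no verdict.

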